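# Close the capacitor box

## Robot

A 6-joint arm with a two-finger parallel gripper is mounted at the origin on the work surface. World frame = base frame: x ahead of the robot, y to its left, z up, the work surface at z = 0. Lengths are in m, angles in rad, forces in N, time in s.
With the tool pointing down it reaches from about 0.375 to 0.9 m from the base axis. Payload 3.1 kg.
Tool frame: the origin (TCP) lies midway between the tips of the shut fingers; the grasp point (between the pads) lies 19 mm behind it (pinch_z is the distance from the TCP to the grasp point, in m); y points along the fingers, z is the direction in which the jaws open and shut, and the axes are right-handed (so a half turn about y gives the same grasp; the last joint's range is limited). The gripper opens to 87 mm and grips with 3 to 60 N. Pads are 19 mm wide; open, the fingers measure 117 mm over their backs; the gripper's body (75 mm by 190 mm) begins 51 mm behind the grasp point.
Start: joints at [1.105, 0.527, 1.433, -0, 1.181, -0.178], TCP at [0.177, 0.599, 0.223] pointing down, gripper open.
Joint ranges: [-3.08, 3.08], [-0.75, 2.2], [0.22, 2.44], [-1.43, 4.57], [0, 2.65], [-2.85, 2.85]. Speed limits (rad/s): [2.79, 2.79, 3.14, 3.14, 3.14, 3.14].

## Interface

Orientations are given as a unit quaternion [x, y, z, w].
In Python, from rig import * gives the robot as it stands.
- The arm moves only by the tool drive_tool, never from a script. Its argument "plan" is a list of rows, each a list of 7 numbers: the shift along the tool's x, y, z in mm, then the turn, a rotation vector about the tool's x, y, z in degrees, then the finger opening in mm, from 0 to 87. A call has 1 to 10 rows; each row is the pose to reach, as a shift and turn from the pose commanded when the call began, along the tool's axes at that moment; what a row does not reach only later rows make up. A row lasts 1/10 s, in which the tool goes at most 50 mm and 8.59 degrees, less where a joint would pass 70% of its speed; a pose out of reach is approached as far as the arm can. A call with a gripper value outside its range is refused whole. The fingers move at their own pace and stop on an object; "newtons" is the grip in N (left out, the last holds). Time passes only in rows, so rows that repeat a pose let the fingers close. It gives the time, the measured TCP pose, the force and the opening at its end, in the units of the state.
- get_obs(): the state, without advancing time (a new reading comes with each control period).
- camera(name): name is "scene" or "top" or "wrist"; returns the picture (384x512x3 uint8, blue, green, red); there is no depth.
- get_calibration(name): a dict with "fx", "fy", "cx", "cy" (pixels), "origin" and "rotation" of the camera in the world; the wrist camera has in their place "tool_from_camera" (4x4, takes a point from camera to tool coordinates, whose origin is the TCP and whose axes are the tool frame's). Camera axes: x right, y down, z forward; pixel columns grow to the right and rows downward; lengths in m; the calibration is good to about 2 mm. A picture is of the moment at which its call begins: read the wrist's pose just before it. get_calibration takes no time and is no camera call.
- hand_in(): hands the job in, once; it reports no verdict.
Trained networks look in the newest picture that a camera, given by its name, has taken for a name from the list of things; names that differ only in an ending like _2 or _b are one class to them, and where a whole thing is asked for, a point or a joint stands for the part that bears it (a point fixed in the world has none). Each returns a list of dicts, best first, with "conf" (0 to 1); they miss things now and then, are a little off and sometimes report something else, mostly with a low value. They report only what shows in the picture. A call takes as long as a camera call. They do not tell look-alikes from the thing itself.
- spot_in(camera, target): "location" ([column, row] in pixels, amid what is visible of it).
- mark_of(camera, target): "location" ([column, row] in pixels: a listed point, or the origin of a listed thing).
The state is a dict: "time": time; "q": joint angles; "joint_velocities": joint speeds; "joint_torque": joint torques, N m; "position": TCP position; "tool_rot": TCP orientation; "ft_force": force on the tool from outside, world axes, zero at the start; "moment": the same for the moment, N m; "grip_width": finger opening in m.
Only numpy, scipy, OpenCV 4.12 (cv2) and the standard library are available. Lean on these libraries where they do the work, as an engineer would, in place of code of your own. Each camera call takes 0.05 s, during which the arm holds its last target. There are 200 camera calls.

## Task

The lid of the parts box will not go on because one of the three parts in it, the tall capacitor, sticks up past the fill line. Take that capacitor out and stand it upright in the empty white tray, then put the big lid on the parts box so that it is fully seated on the rim all round.

Things in the scene. Friction and masses are not known exactly. Their poses are not given: they have to be found in the camera images.
- parts_box: Grey open box fixed to the bench, 158 (its x) x 104 (y) x 58 mm high outside; walls and floor 4 mm. Two 28 mm high dividers make three cells along its x, one part in each: the tall capacitor, a low capacitor (36 mm high), a relay block (31 mm high). Black fill line inside, 8 mm below the rim; the low parts end below it. Origin: centre of its underside, at bench level; z up.
- tall_can: Round capacitor, black sleeve, aluminium top, 36 mm diameter, 100 mm high, 0.13 to 0.25 kg, standing loose on the floor of any one of the box's three cells, up to 20 mm off mid-cell along the box's y; it sticks up 46 mm above the rim. Origin: centre of its underside; z along its axis to its top.
- box_lid: Big grey lid, loose, right way up on the bench, 0.12 to 0.22 kg. Plate 182 (its x) x 128 (y) x 6 mm; below it a plug 130 x 76 x 8 mm (10 mm play each side in the mouth); on top, central, a grip bar 70 mm along x, 16 mm thick, 36 mm high. Origin: centre of the plug's underside (plate top at 14 mm, bar top 50 mm; seated: 50 mm above the box's origin). Its x lies along the box's x, either way.
- tray: Shallow empty white plastic tray, fixed to the bench, 150 (its x) x 120 (its y) x 22 mm high outside, walls and floor 4 mm thick. Origin: centre of its underside; z up.
Things that resemble listed ones, but are neither listed nor needed, are in the scene too. Leave any blue or red look-alike of the tall_can alone.

How it is judged:
By the outcome, as a careful person would: the job done as asked, in the order asked, and still so for the second after the job is handed in, with the robot touching nothing.
It also fails if it takes over 53 s, if anything falls off the work surface, if the arm or the gripper's body presses on something with over 40 N, if the wrist force passes 120 N, or if a joint passes its speed limit or range.

## Working session

There is one attempt and no reset: what is moved stays moved. The work goes in short steps, Python scripts to look and compute and a tool call to move; the robot and the scene stay as the last step left them, time stands still between calls to the robot, and variables do not carry over. Pictures are saved under pics/ and viewed, about 8 in all and at most 12, crops included, and the job is handed in when it is done.

Besides the shell and the picture viewer there is one more tool, called after "Request:" as name(argument=value, ...), one argument or row to a line, values as JSON. drive_tool: Moves the arm, as the interface text tells. Its arguments: {"type":"object","properties":{"plan":{"type":"array","items":{"type":"array","items":{"type":"number"}}},"newtons":{"type":"number"}},"required":["plan"]}

```bash
mkdir -p pics; python3 - <<'E'
from rig import *
import cv2,numpy as np
o=get_obs();print(o)
for c in("scene","top"):
    cv2.imwrite(f"pics/{c}0.png",camera(c));k=get_calibration(c);print(k)
    for t in("parts_box","tall_can","box_lid","tray"):
        print(c,t,[(np.round(d["location"]),round(d["conf"],2)) for d in mark_of(c,t)])
print(get_calibration("wrist"))
E
```

```text
{'time': 0.0, 'q': array([ 1.10549352e+00,  5.28459540e-01,  1.43390371e+00, -8.40677184e-07,
        1.18136997e+00, -1.78498408e-01]), 'joint_velocities': array([-0.00109612,  0.00049104, -0.00095718,  0.00025506, -0.00054708,
       -0.00067873]), 'joint_torque': array([ 2.44456078e-04, -4.40045571e+01, -1.76590705e+01,  6.32399297e-02,
        5.83546737e-02, -1.67130252e-04]), 'position': array([0.17644521, 0.59881939, 0.22157525]), 'tool_rot': array([ 0.70056632, -0.10129249,  0.10081415, -0.69913029]), 'ft_force': array([0.05070748, 0.00306056, 0.4069469 ]), 'moment': array([-0.02949024,  0.0382119 , -0.00313621]), 'grip_width': 0.08735678091436526}
{'fx': 425.5944567631046, 'fy': 425.5944567631046, 'cx': 260.27884688503326, 'cy': 194.99527781233084, 'origin': array([ 1.0125112 , -0.3493812 ,  0.76512804]), 'rotation': array([ 0.84291083,  0.41464062, -0.15496075, -0.3058785 ])}
scene parts_box [(array([243., 218.]), 0.59)]
scene tall_can [(array([284., 190.]), 0.76), (array([181., 246.]), 0.57), (array([243., 217.]), 0.56)]
scene box_lid [(array([116., 257.]), 0.97)]
scene tr
[... 285 characters left out ...]
ray([270., 189.]), 0.68), (array([392., 222.]), 0.19)]
top tall_can [(array([336., 200.]), 0.95), (array([213., 193.]), 0.76), (array([272., 187.]), 0.53)]
top box_lid [(array([393., 224.]), 0.81)]
top tray [(array([126., 223.]), 0.91)]
{'fx': 329.3026684856351, 'fy': 329.3026684856351, 'cx': 256.4335774632635, 'cy': 190.57006216928303, 'tool_from_camera': array([[ 5.33658745e-04,  9.65953829e-01,  2.58713965e-01,
        -7.10100239e-02],
       [-4.10329919e-05, -2.58713980e-01,  9.65953971e-01,
        -1.62378087e-01],
       [ 9.99999857e-01, -5.26105592e-04, -9.84290024e-05,
        -4.50058102e-04],
       [ 0.00000000e+00,  0.00000000e+00,  0.00000000e+00,
         1.00000000e+00]])}
```

```bash
python3 -c "
import cv2,numpy as np
cv2.imwrite('pics/both0.png',cv2.resize(np.vstack([cv2.imread('pics/scene0.png'),cv2.imread('pics/top0.png')]),None,fx=.78,fy=.78))"
```

```text
(no output)
```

View pics/top0.png

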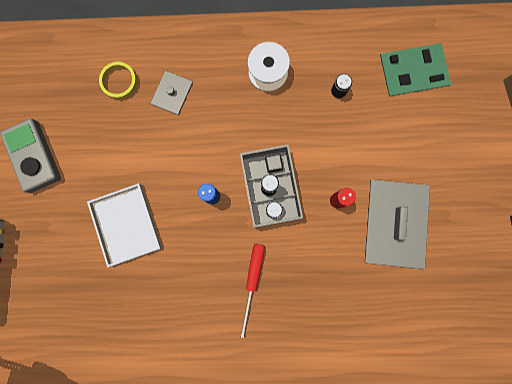

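View pics/scene0.png

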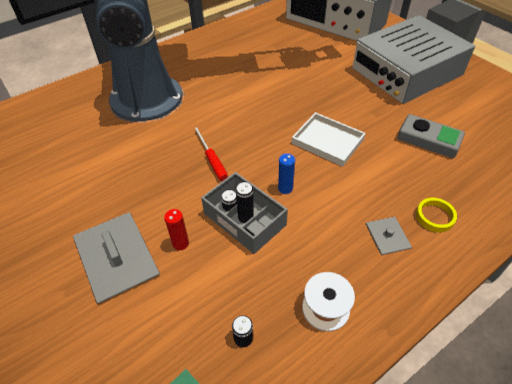

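Picture 1 (top): black can stands in the middle cell (270,184). Candidates: blue can (208,193), red can (344,198), short black can on the bench (342,86), low capacitor (275,210). I choose the one at (270,184). Lid at (397,224), tray at (124,225), small decoy lid at (172,92). Picture 2 (scene) agrees: tall black can in the box at (245,200), beside the low capacitor at (230,200).

```bash
cat >h.py <<'E'
from rig import *
import cv2,numpy as np
from scipy.spatial.transform import Rotation as R
def plane(cam,px,z,obs=None):
    k=get_calibration(cam)
    if cam=="wrist":
        T=np.eye(4);T[:3,:3]=R.from_quat(obs["tool_rot"]).as_matrix();T[:3,3]=obs["position"]
        T=T@k["tool_from_camera"];o=T[:3,3];M=T[:3,:3]
    else: o=np.array(k["origin"]);M=R.from_quat(k["rotation"]).as_matrix()
    px=np.atleast_2d(px).astype(float)
    d=np.c_[(px[:,0]-k["cx"])/k["fx"],(px[:,1]-k["cy"])/k["fy"],np.ones(len(px))]@M.T
    return (o+d*((z-o[2])/d[:,2])[:,None])[:,:2]
def rect(p):
    (c,s,a)=cv2.minAreaRect((np.array(p)*1000).astype(np.float32))
    if s[0]<s[1]: s=s[::-1];a+=90
    return np.round(c,1),np.round(s,1),round((a+90)%180-90,1)
E
python3 - <<'E'
from h import *
im=cv2.imread("pics/top0.png");hsv=cv2.cvtColor(im,cv2.COLOR_BGR2HSV)
m=((hsv[...,1]<70)).astype(np.uint8)*255
m=cv2.morphologyEx(m,cv2.MORPH_CLOSE,np.ones((5,5)))
n,l,st,ce=cv2.connectedComponentsWithStats(m)
for nm,z,p in(("box",.058,(270,187)),("lid",.014,(380,224)),("tray",.022,(124,225))):
    i=l[p[1],p[0]];ys,xs=np.nonzero(l==i)
    print(nm,i,st[i],rect(plane("top",np.c_[xs,ys],z)))
for nm,z,p in(("can",.104,(270,178)),("can det origin",.004,(272,187)),("blue",.1,(207,188)),("red",.1,(346,195)),("shortblk",.04,(344,80)),("screw",.02,(257,265))):print(nm,plane("top",p,z))
def crop(c,n):return cv2.resize(im[c[1]-48:c[1]+48,c[0]-48:c[0]+48],(n,n),interpolation=cv2.INTER_CUBIC)
cv2.imwrite("pics/crop.png",np.hstack([crop((270,187),399),crop((397,224),399)]))
E
```

```text
box 26 [ 240  144   63   84 3768] (array([533.4, -34.6]), array([159.6, 103.8]), 9.1)
lid 27 [ 365  180   65   89 5029] (array([ 448.5, -305.4]), array([181. , 127.8]), -7.3)
tray 28 [  87  183   75   84 3985] (array([461.5, 285.7]), array([151.9, 124.5]), 18.1)
can [[ 0.5427172  -0.03234522]]
can det origin [[ 0.53600756 -0.03874179]]
blue [[0.52680265 0.09364172]]
red [[ 0.50504619 -0.18130134]]
shortblk [[ 0.76210876 -0.20174561]]
screw [[ 0.36740584 -0.00100965]]
```

View pics/crop.png

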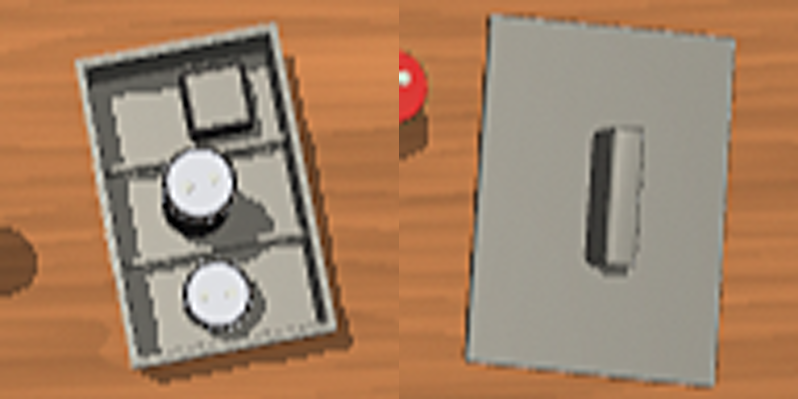

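Picture 3 (crops): left, box with the tall can in the middle cell, its top centred at about (270.4,182.8); right, the lid with its bar along the long side. Fitted sizes (159.6x103.8, 181x127.8, 151.9x124.5) match the given ones.

```bash
cat >>h.py <<'E'
def go(xyz,yaw,pitchfix=True):
    """shift (tool mm) and turn (deg) to TCP xyz, tool down, jaw axis (tool z) horizontal at yaw deg (mod 180)"""
    o=get_obs();M=R.from_quat(o["tool_rot"])
    best=None
    for a in(yaw,yaw+180):
        z=np.array([np.cos(np.radians(a)),np.sin(np.radians(a)),0]);y=np.array([0,0,-1.])
        T=R.from_matrix(np.c_[np.cross(y,z),y,z]);rv=(M.inv()*T).as_rotvec(degrees=True)
        if best is None or np.linalg.norm(rv)<np.linalg.norm(best):best=rv
    zz=M.as_matrix()[:,2]
    print("t",round(o["time"],2),"pos",o["position"].round(4),"jaw yaw",np.degrees(np.arctan2(zz[1],zz[0])).round(1),"q",o["q"].round(2),
     "\n shift",(M.inv().apply(np.array(xyz)-o["position"])*1000).round(1),"turn",best.round(1))
E
python3 - <<'E'
from h import *
p=plane("top",(270.4,182.8),.104)[0];print(p)
go([*p,.20],99.1)
E
```

```text
[ 0.53311145 -0.03284171]
t 0.5 pos [0.1767 0.5995 0.2225] jaw yaw 73.6 q [ 1.11  0.53  1.43  0.    1.18 -0.18] 
 shift [ 520.7   22.5 -505.7] turn [  0.  -25.5  -0. ]
```

Request:
drive_tool(
  plan=[
    [520, 22, -505, 0, -25, 0, 87],
    [520, 22, -505, 0, -25, 0, 87],
    [520, 22, -505, 0, -25, 0, 87],
    [520, 22, -505, 0, -25, 0, 87],
    [520, 22, -505, 0, -25, 0, 87],
    [520, 22, -505, 0, -25, 0, 87],
    [520, 22, -505, 0, -25, 0, 87],
    [520, 22, -505, 0, -25, 0, 87],
    [520, 22, -505, 0, -25, 0, 87],
    [520, 22, -505, 0, -25, 0, 87],
  ],
)

```text
time: 1.5
position: [0.4213, 0.1657, 0.2078]
tool_rot: [-0.705, -0.053, 0.052, 0.705]
ft_force: [0.7, 1.0, 0.3]
grip_width: 0.087
```

```bash
python3 - <<'E'
from h import *
go([.533,-.033,.20],99.1)
E
```

```text
t 1.5 pos [0.4213 0.1657 0.2078] jaw yaw 98.6 q [ 0.13  0.32  1.87  0.    0.95 -1.59] 
 shift [  80.9    7.9 -213.1] turn [-0.  -0.5  0.1]
```

Request:
drive_tool(
  plan=[
    [80, 5, -200, 0, 0, 0, 87],
    [80, 5, -200, 0, 0, 0, 87],
    [80, 5, -200, 0, 0, 0, 87],
    [80, 5, -200, 0, 0, 0, 87],
    [80, 5, -200, 0, 0, 0, 87],
    [80, 5, -200, 0, 0, 0, 87],
    [80, 5, -200, 0, 0, 0, 87],
    [80, 5, -200, 0, 0, 0, 87],
  ],
)

```text
time: 2.3
position: [0.5277, -0.0165, 0.2024]
tool_rot: [-0.705, -0.053, 0.054, 0.705]
ft_force: [-0.3, 0.6, 0.4]
grip_width: 0.0872
```

```bash
python3 - <<'E'
from h import *
go([.533,-.033,.14],99.1)
o=get_obs();im=camera("wrist")
for d in mark_of("wrist","tall_can")+spot_in("wrist","tall_can"):print(d, plane("wrist",d["location"],.104,o),plane("wrist",d["location"],.004,o))
cv2.imwrite("pics/w1.png",im)
E
```

```text
t 2.3 pos [ 0.5277 -0.0165  0.2024] jaw yaw 98.7 q [-0.24  0.43  1.7   0.    1.02 -1.97] 
 shift [  2.9  62.3 -17.2] turn [-0.1 -0.4 -0.1]
{'location': [112.7, 120.2], 'conf': 0.69} [[ 0.48712452 -0.13547885]] [[ 0.49842069 -0.17686764]]
{'location': [355.6, 176.9], 'conf': 0.67} [[0.50282438 0.06097549]] [[0.52013883 0.09489426]]
{'location': [75.2, 127.3], 'conf': 0.97} [[ 0.49696067 -0.16415095]] [[ 0.51202736 -0.21653072]]
{'location': [376.2, 188.7], 'conf': 0.9} [[0.50995507 0.07990033]] [[0.53000296 0.12107362]]
{'location': [241.0, 190.5], 'conf': 0.68} [[ 0.5280665  -0.02933563]] [[ 0.55505711 -0.03003615]]
```

View pics/w1.png

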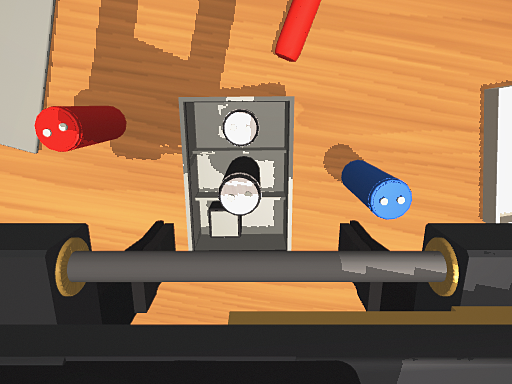

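Picture 4 (wrist): tall can top at (240,195), which gives about (0.531,-0.030), in agreement with the top view; red and blue look-alikes at (80,128) and (376,190) are well clear of the fingers.

Request:
drive_tool(
  plan=[
    [2, 40, -16, 0, 0, 0, 87],
    [2, 60, -16, 0, 0, 0, 87],
    [2, 60, -16, 0, 0, 0, 87],
    [2, 85, -16, 0, 0, 0, 87],
    [2, 110, -16, 0, 0, 0, 87],
    [2, 134, -16, 0, 0, 0, 87],
    [2, 134, -16, 0, 0, 0, 87],
  ],
)

```text
time: 3.15
position: [0.532, -0.0328, 0.0672]
tool_rot: [-0.705, -0.052, 0.055, 0.706]
ft_force: [-0.2, -0.3, -0.9]
grip_width: 0.0867
```

Request:
drive_tool(
  plan=[
    [0, 0, 0, 0, 0, 0, 20],
    [0, 0, 0, 0, 0, 0, 20],
    [0, 0, 0, 0, 0, 0, 20],
    [0, 0, 0, 0, 0, 0, 20],
    [0, 0, 0, 0, 0, 0, 20],
    [0, 0, 0, 0, 0, 0, 20],
    [0, 0, 0, 0, 0, 0, 20],
    [0, 0, 0, 0, 0, 0, 20],
  ],
  newtons=25,
)

```text
time: 3.95
position: [0.5335, -0.0338, 0.0685]
tool_rot: [-0.705, -0.053, 0.053, 0.705]
ft_force: [0.6, 0.8, 0.4]
grip_width: 0.0356
```

Request:
drive_tool(
  plan=[
    [0, -25, 0, 0, 0, 0, 20],
    [0, -50, 0, 0, 0, 0, 20],
    [0, -80, 0, 0, 0, 0, 20],
    [0, -110, 0, 0, 0, 0, 20],
    [0, -140, 0, 0, 0, 0, 20],
    [0, -150, 0, 0, 0, 0, 20],
    [0, -150, 0, 0, 0, 0, 20],
  ],
)

```text
time: 4.65
position: [0.5342, -0.0341, 0.2194]
tool_rot: [0.705, 0.054, -0.052, -0.705]
ft_force: [0.0, 0.3, -1.9]
grip_width: 0.0356
```

```bash
python3 - <<'E'
from h import *
print(get_obs()["ft_force"],get_obs()["grip_width"])
go([.4615,.2857,.22],108)
E
```

```text
[ 0.01520698  0.333      -1.89591246] 0.035587308492811026
t 4.65 pos [ 0.5342 -0.0341  0.2194] jaw yaw 98.6 q [-0.27  0.41  1.66 -0.    1.07 -1.99] 
 shift [-24.3  -1.  327. ] turn [ 0.1 -9.4  0.1]
```

Request:
drive_tool(
  plan=[
    [-2, 0, 20, 0, 0, 0, 20],
    [-4, 0, 50, 0, -1, 0, 20],
    [-7, 0, 90, 0, -2, 0, 20],
    [-10, 0, 135, 0, -4, 0, 20],
    [-13, 0, 180, 0, -5, 0, 20],
    [-17, 0, 225, 0, -7, 0, 20],
    [-20, 0, 265, 0, -8, 0, 20],
    [-22, 0, 298, 0, -9, 0, 20],
    [-24, 0, 320, 0, -9, 0, 20],
    [-24, 0, 327, 0, -9, 0, 20],
  ],
)

```text
time: 5.65
position: [0.4589, 0.2874, 0.2161]
tool_rot: [0.699, 0.107, -0.111, -0.698]
ft_force: [0.4, -0.5, -2.3]
grip_width: 0.0357
```

Request:
drive_tool(
  plan=[
    [0, 0, 0, 0, 0, 0, 20],
    [0, 0, 0, 0, 0, 0, 20],
  ],
)

```text
time: 5.85
position: [0.4609, 0.2848, 0.2174]
tool_rot: [0.699, 0.107, -0.109, -0.698]
ft_force: [-0.2, -0.7, -2.5]
grip_width: 0.0358
```

```bash
python3 - <<'E'
from h import *
go([.4615,.2857,.069],108)
o=get_obs();im=camera("wrist")
cv2.imwrite("pics/w2.png",im)
for d in mark_of("wrist","tray"):print(d, plane("wrist",d["location"],.0,o))
E
```

```text
t 5.85 pos [0.4609 0.2848 0.2174] jaw yaw 107.5 q [ 0.35  0.42  1.65 -0.    1.07 -1.53] 
 shift [  1.2 148.4   0.8] turn [ 0.  -0.5 -0.1]
{'location': [262.8, 166.0], 'conf': 0.9} [[0.45903959 0.29162126]]
```

View pics/w2.png

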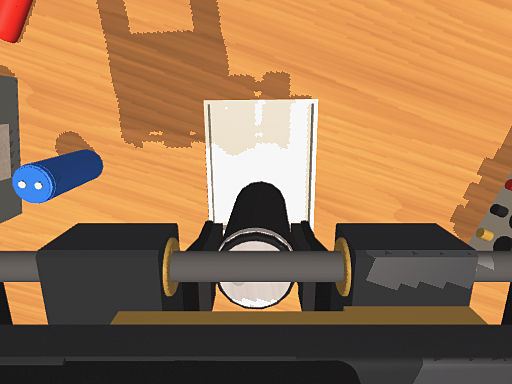

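Picture 5 (wrist): can held upright over the middle of the tray; tray rim at (205-318, 100+).

Request:
drive_tool(
  plan=[
    [1, 30, 1, 0, 0, 0, 20],
    [1, 65, 1, 0, 0, 0, 20],
    [1, 100, 1, 0, 0, 0, 20],
    [1, 125, 1, 0, 0, 0, 20],
    [1, 138, 1, 0, 0, 0, 20],
    [1, 143, 1, 0, 0, 0, 20],
    [1, 145, 1, 0, 0, 0, 20],
    [1, 146, 1, 0, 0, 0, 20],
    [1, 147, 1, 0, 0, 0, 20],
    [1, 147, 1, 0, 0, 0, 20],
  ],
)

```text
time: 6.95
position: [0.4623, 0.2874, 0.0723]
tool_rot: [-0.699, -0.109, 0.107, 0.699]
ft_force: [-0.7, 0.2, -2.1]
grip_width: 0.0356
```

Request:
drive_tool(
  plan=[
    [0, 1, 0, 0, 0, 0, 20],
    [0, 1, 0, 0, 0, 0, 20],
    [0, 2, 0, 0, 0, 0, 20],
    [0, 2, 0, 0, 0, 0, 20],
  ],
)

```text
time: 7.35
position: [0.4617, 0.2872, 0.0694]
tool_rot: [0.699, 0.108, -0.108, -0.699]
ft_force: [0.4, -0.1, -2.1]
grip_width: 0.0354
```

Request:
drive_tool(
  plan=[
    [0, 1, 0, 0, 0, 0, 20],
    [0, 1, 0, 0, 0, 0, 20],
  ],
)

```text
time: 7.55
position: [0.4619, 0.2872, 0.0685]
tool_rot: [-0.699, -0.108, 0.108, 0.699]
ft_force: [-0.2, -0.3, -0.7]
grip_width: 0.0355
```

Touching down. One more small step, then open.

Request:
drive_tool(
  plan=[
    [0, 0.5, 0, 0, 0, 0, 20],
    [0, 0.5, 0, 0, 0, 0, 20],
  ],
)

```text
time: 7.75
position: [0.4621, 0.2873, 0.0685]
tool_rot: [-0.699, -0.108, 0.108, 0.699]
ft_force: [0.1, 0.6, 2.5]
grip_width: 0.0356
```

Request:
drive_tool(
  plan=[
    [0, 0, 0, 0, 0, 0, 45],
    [0, 0, 0, 0, 0, 0, 60],
    [0, 0, 0, 0, 0, 0, 87],
    [0, 0, 0, 0, 0, 0, 87],
    [0, 0, 0, 0, 0, 0, 87],
    [0, -30, 0, 0, 0, 0, 87],
    [0, -70, 0, 0, 0, 0, 87],
    [0, -110, 0, 0, 0, 0, 87],
    [0, -145, 0, 0, 0, 0, 87],
    [0, -145, 0, 0, 0, 0, 87],
  ],
)

```text
time: 8.75
position: [0.465, 0.2885, 0.2181]
tool_rot: [-0.698, -0.112, 0.104, 0.7]
ft_force: [1.2, 0.1, -0.1]
grip_width: 0.087
```

```bash
python3 - <<'E'
from h import *
cv2.imwrite("pics/s1.png",camera("scene"))
go([.4485,-.3054,.215],82.7)
E
```

```text
t 8.8 pos [0.4634 0.2878 0.2156] jaw yaw 107.6 q [ 0.35  0.43  1.65 -0.    1.06 -1.53] 
 shift [-193.3   -0.8 -561. ] turn [-0.1 24.9  0.4]
```

View pics/s1.png

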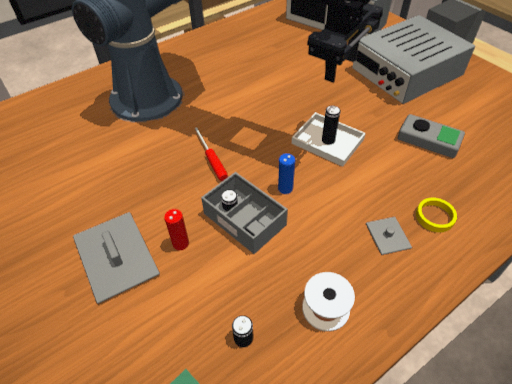

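Picture 6 (scene): can stands upright in the tray at (331,125); box now holds only the two low parts. On to the lid.

Request:
drive_tool(
  plan=[
    [-193, -1, -561, 0, 25, 0, 87],
    [-193, -1, -561, 0, 25, 0, 87],
    [-193, -1, -561, 0, 25, 0, 87],
    [-193, -1, -561, 0, 25, 0, 87],
    [-193, -1, -561, 0, 25, 0, 87],
    [-193, -1, -561, 0, 25, 0, 87],
    [-193, -1, -561, 0, 25, 0, 87],
    [-193, -1, -561, 0, 25, 0, 87],
    [-193, -1, -561, 0, 25, 0, 87],
    [-193, -1, -561, 0, 25, 0, 87],
  ],
)

```text
time: 9.8
position: [0.448, -0.214, 0.2123]
tool_rot: [-0.705, 0.047, -0.045, 0.706]
ft_force: [0.6, 0.4, 0.1]
grip_width: 0.0874
```

```bash
python3 - <<'E'
from h import *
go([.4485,-.3054,.215],82.7)
E
```

```text
t 9.8 pos [ 0.448  -0.214   0.2123] jaw yaw 82.5 q [-0.67  0.37  1.76  0.    1.02 -2.11] 
 shift [ 12.4  -3.  -90.5] turn [-0.1 -0.2 -0.2]
```

Request:
drive_tool(
  plan=[
    [9, 0, -40, 0, 0, 0, 87],
    [9, 0, -70, 0, 0, 0, 87],
    [9, 0, -70, 0, 0, 0, 87],
    [9, 0, -70, 0, 0, 0, 87],
  ],
)

```text
time: 10.2
position: [0.4481, -0.2827, 0.2121]
tool_rot: [-0.704, 0.048, -0.045, 0.707]
ft_force: [-0.1, 0.7, -0.9]
grip_width: 0.087
```

```bash
python3 - <<'E'
from h import *
o=get_obs();im=camera("wrist");go([.4485,-.3054,.215],82.7)
cv2.imwrite("pics/w3.png",im)
hsv=cv2.cvtColor(im,cv2.COLOR_BGR2HSV)
for d in mark_of("wrist","box_lid"):print(d, plane("wrist",d["location"],.0,o))
E
```

```text
t 10.25 pos [ 0.4482 -0.2818  0.2124] jaw yaw 82.5 q [-0.77  0.41  1.68  0.    1.05 -2.21] 
 shift [  3.3  -2.7 -23.3] turn [-0.2 -0.2 -0.2]
{'location': [237.5, 168.5], 'conf': 0.62} [[ 0.44731111 -0.30448472]]
```

View pics/w3.png

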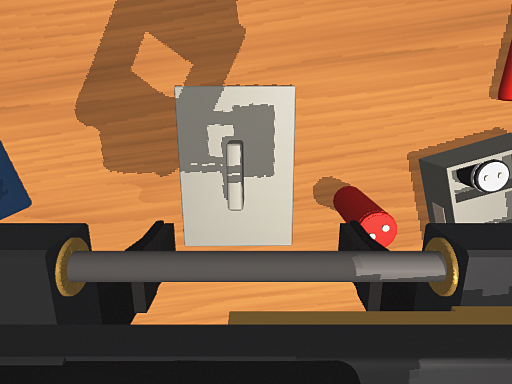

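Picture 7 (wrist): lid clear on the bench, bar at (235,140-210) parallel to the tool; red can at (365,215) is beside it, about 17 mm clear of the gripper body's corner.

Request:
drive_tool(
  plan=[
    [3, 30, -23, 0, 0, 0, 87],
    [3, 60, -23, 0, 0, 0, 87],
    [3, 90, -23, 0, 0, 0, 87],
    [3, 120, -23, 0, 0, 0, 87],
    [3, 150, -23, 0, 0, 0, 87],
    [3, 170, -23, 0, 0, 0, 87],
    [3, 180, -23, 0, 0, 0, 87],
    [3, 187, -23, 0, 0, 0, 87],
    [3, 187, -23, 0, 0, 0, 87],
  ],
)

```text
time: 11.2
position: [0.4494, -0.3057, 0.0267]
tool_rot: [-0.705, 0.046, -0.045, 0.706]
ft_force: [0.9, -0.1, 0.8]
grip_width: 0.0871
```

```bash
python3 - <<'E'
from h import *
print(get_obs()["ft_force"]);go([.448,-.305,.021],82.7)
E
```

```text
[ 0.88806044 -0.11425547  0.79972303]
t 11.2 pos [ 0.4494 -0.3057  0.0267] jaw yaw 82.6 q [-0.8   0.72  1.78  0.    0.64 -2.25] 
 shift [-1.5  5.7  0.5] turn [-0.  -0.1 -0. ]
```

Request:
drive_tool(
  plan=[
    [0, 5, 0, 0, 0, 0, 87],
    [0, 5, 0, 0, 0, 0, 40],
    [0, 5, 0, 0, 0, 0, 5],
    [0, 5, 0, 0, 0, 0, 5],
    [0, 5, 0, 0, 0, 0, 5],
    [0, 5, 0, 0, 0, 0, 5],
    [0, 5, 0, 0, 0, 0, 5],
    [0, 5, 0, 0, 0, 0, 5],
    [0, 5, 0, 0, 0, 0, 5],
    [0, 5, 0, 0, 0, 0, 5],
  ],
  newtons=45,
)

```text
time: 12.2
position: [0.4493, -0.3064, 0.0218]
tool_rot: [-0.706, 0.046, -0.046, 0.706]
ft_force: [0.1, -0.3, 0.5]
grip_width: 0.0229
```

```bash
python3 - <<'E'
from h import *
print(get_obs()["ft_force"],get_obs()["grip_width"]);go([.533,-.034,.2],99.1)
E
```

```text
[ 0.08991734 -0.30461888  0.54017407] 0.02288513318966804
t 12.2 pos [ 0.4493 -0.3064  0.0218] jaw yaw 82.6 q [-0.8   0.73  1.78  0.    0.63 -2.25] 
 shift [  47.8 -178.2  281. ] turn [ -0.  -16.5  -0. ]
```

Request:
drive_tool(
  plan=[
    [0, 0, 0, 0, 0, 0, 5],
    [0, 0, 0, 0, 0, 0, 5],
    [0, 0, 0, 0, 0, 0, 5],
    [0, 0, 0, 0, 0, 0, 5],
  ],
)

```text
time: 12.6
position: [0.4492, -0.3063, 0.0218]
tool_rot: [-0.706, 0.046, -0.046, 0.706]
ft_force: [0.7, -0.2, 0.0]
grip_width: 0.016
```

Request:
drive_tool(
  plan=[
    [0, -10, 0, 0, 0, 0, 5],
    [0, -30, 0, 0, 0, 0, 5],
    [0, -60, 0, 0, 0, 0, 5],
    [0, -95, 0, 0, 0, 0, 5],
    [0, -130, 0, 0, 0, 0, 5],
    [0, -160, 0, 0, 0, 0, 5],
    [0, -176, 0, 0, 0, 0, 5],
    [0, -180, 0, 0, 0, 0, 5],
    [0, -180, 0, 0, 0, 0, 5],
  ],
)

```text
time: 13.5
position: [0.4492, -0.3064, 0.2025]
tool_rot: [0.706, -0.046, 0.046, -0.705]
ft_force: [0.3, -0.2, -1.8]
grip_width: 0.0156
```

```bash
python3 - <<'E'
from h import *
print(get_obs()["ft_force"],get_obs()["grip_width"]);go([.533,-.035,.2],99.1)
E
```

```text
[ 0.2673651  -0.20732965 -1.76153912] 0.015597118801231644
t 13.5 pos [ 0.4492 -0.3064  0.2025] jaw yaw 82.6 q [-0.8   0.44  1.66 -0.    1.04 -2.25] 
 shift [ 48.    2.3 280. ] turn [  0.  -16.5   0. ]
```

Request:
drive_tool(
  plan=[
    [4, 0, 15, 0, -1, 0, 5],
    [8, 0, 45, 0, -3, 0, 5],
    [14, 0, 80, 0, -5, 0, 5],
    [21, 0, 120, 0, -7, 0, 5],
    [28, 0, 160, 0, -9.5, 0, 5],
    [35, 0, 200, 0, -12, 0, 5],
    [41, 0, 235, 0, -14, 0, 5],
    [46, 0, 262, 0, -15.5, 0, 5],
    [48, 0, 276, 0, -16.5, 0, 5],
    [49, 0, 280, 0, -16.5, 0, 5],
  ],
)

```text
time: 14.5
position: [0.5333, -0.0331, 0.2007]
tool_rot: [-0.704, -0.056, 0.058, 0.705]
ft_force: [-0.4, 0.2, -1.5]
grip_width: 0.0158
```

Request:
drive_tool(
  plan=[
    [0, 40, 0, 0, 0, 0, 5],
    [0, 70, 0, 0, 0, 0, 5],
    [0, 80, 0, 0, 0, 0, 5],
    [0, 80, 0, 0, 0, 0, 5],
    [0, 80, 0, 0, 0, 0, 5],
  ],
)

```text
time: 15.0
position: [0.5348, -0.036, 0.1225]
tool_rot: [0.705, 0.056, -0.055, -0.705]
ft_force: [-0.2, -0.8, -1.1]
grip_width: 0.0158
```

```bash
python3 - <<'E'
from h import *
print(get_obs()["ft_force"],get_obs()["grip_width"]);go([.534,-.035,.073],99.1)
o=get_obs();im=camera("wrist");cv2.imwrite("pics/w4.png",im)
E
```

```text
[-0.20323007 -0.76233934 -1.05871761] 0.015803312685310517
t 15.0 pos [ 0.5348 -0.036   0.1225] jaw yaw 99.0 q [-0.28  0.55  1.75 -0.    0.84 -2.  ] 
 shift [-0.7 49.5  1.1] turn [ 0.  -0.1  0.1]
```

View pics/w4.png

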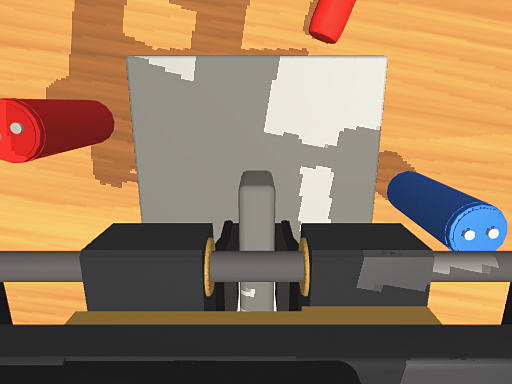

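Picture 8 (wrist): lid held level, edges square to the tool at (127-387, 57), red and blue cans clear on either side. Lowering.

Request:
drive_tool(
  plan=[
    [-1, 15, 1, 0, 0, 0, 5],
    [-1, 28, 1, 0, 0, 0, 5],
    [-1, 36, 1, 0, 0, 0, 5],
    [-1, 41, 1, 0, 0, 0, 5],
    [-1, 44, 1, 0, 0, 0, 5],
    [-1, 46, 1, 0, 0, 0, 5],
    [-1, 46, 1, 0, 0, 0, 5],
  ],
)

```text
time: 15.75
position: [0.533, -0.0343, 0.0758]
tool_rot: [0.705, 0.056, -0.056, -0.705]
ft_force: [-1.1, -0.3, -0.7]
grip_width: 0.0156
```

Request:
drive_tool(
  plan=[
    [0, 1, 0, 0, 0, 0, 5],
    [0, 2, 0, 0, 0, 0, 5],
    [0, 3, 0, 0, 0, 0, 5],
    [0, 3, 0, 0, 0, 0, 5],
  ],
)

```text
time: 16.15
position: [0.5329, -0.0343, 0.0728]
tool_rot: [-0.705, -0.056, 0.056, 0.705]
ft_force: [0.2, -0.7, -1.2]
grip_width: 0.016
```

Request:
drive_tool(
  plan=[
    [0, 0.5, 0, 0, 0, 0, 5],
    [0, 1, 0, 0, 0, 0, 5],
    [0, 1.5, 0, 0, 0, 0, 5],
    [0, 1.5, 0, 0, 0, 0, 5],
  ],
)

```text
time: 16.55
position: [0.533, -0.0343, 0.0718]
tool_rot: [0.705, 0.056, -0.056, -0.705]
ft_force: [-1.7, 0.7, 3.1]
grip_width: 0.0153
```

Contact at TCP z 0.0718, exactly the seated height (0.0218 + 0.050). Release and check.

Request:
drive_tool(
  plan=[
    [0, 0, 0, 0, 0, 0, 25],
    [0, 0, 0, 0, 0, 0, 45],
    [0, 0, 0, 0, 0, 0, 60],
    [0, 0, 0, 0, 0, 0, 60],
    [0, -10, 0, 0, 0, 0, 60],
    [0, -40, 0, 0, 0, 0, 60],
    [0, -80, 0, 0, 0, 0, 60],
    [0, -120, 0, 0, 0, 0, 60],
    [0, -150, 0, 0, 0, 0, 60],
    [0, -150, 0, 0, 0, 0, 60],
  ],
)

```text
time: 17.55
position: [0.536, -0.035, 0.2266]
tool_rot: [0.706, 0.06, -0.052, -0.704]
ft_force: [-0.1, 0.1, -0.5]
grip_width: 0.0601
```

Request:
drive_tool(
  plan=[
    [-40, -20, -45, 0, 0, 0, 60],
    [-80, -20, -90, 0, 0, 0, 60],
    [-100, -20, -140, 0, 0, 0, 60],
    [-110, -20, -190, 0, 0, 0, 60],
    [-110, -20, -230, 0, 0, 0, 60],
    [-110, -20, -250, 0, 0, 0, 60],
    [-110, -20, -250, 0, 0, 0, 60],
  ],
)

```text
time: 18.25
position: [0.464, -0.3038, 0.2409]
tool_rot: [0.706, 0.055, -0.054, -0.704]
ft_force: [0.6, 0.1, 0.3]
grip_width: 0.0599
```

```bash
python3 - <<'E'
from h import *
im=camera("scene");t=camera("top")
cv2.imwrite("pics/end.png",np.hstack([cv2.resize(im[90:290,90:390],(450,300),interpolation=cv2.INTER_CUBIC),cv2.resize(t[120:290,70:320],(340,231))[:231] if 0 else cv2.copyMakeBorder(cv2.resize(t[120:290,70:320],(340,231)),0,69,0,0,0)]))
hsv=cv2.cvtColor(t,cv2.COLOR_BGR2HSV)
m=cv2.morphologyEx((hsv[...,1]<70).astype(np.uint8),cv2.MORPH_CLOSE,np.ones((5,5)))
n,l,st,ce=cv2.connectedComponentsWithStats(m);i=l[205,290]
ys,xs=np.nonzero(l==i);print(st[i],rect(plane("top",np.c_[xs,ys],.064)));o=get_obs();print(o["time"],o["position"])
E
```

```text
[ 234  139   76   96 5319] (array([531.7, -35.8]), array([181.8, 126.6]), 9.1)
18.35 [ 0.46284989 -0.2984219   0.24039124]
```

View pics/end.png

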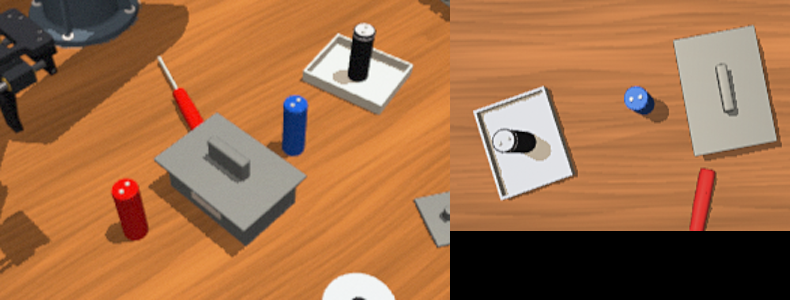

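Picture 9 shows the lid flat on the box, within 2 mm of its centre and at the same yaw (9.1°). The can stands upright in the tray, and the red and blue cans are untouched. I'm handing in.

```bash
python3 -c "
from rig import *
print(hand_in())"
```

```text
the job is handed in; nothing more can be done
None
```

The job is done and handed in at about 18.4 s, well inside the 53 s limit. I took the tall black capacitor out of the middle cell and stood it upright in the white tray. Then I put the big lid on the parts box.

- **Lid:** it met the rim at exactly the seated height, with only about 3 N at contact. In the last top view it lies flat, within 2 mm of the box centre and at the same yaw (9.1°).
- **Capacitor:** the final pictures show it upright in the tray.
- **Everything else:** the red and blue look-alikes were not touched, and the gripper is clear of everything.
- **Checks:** none failed or disagreed. The measured positions scattered by 1–2 mm, which is within the 10 mm play of the lid.

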